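# Slide a test card off its loading step and load the reader

## Robot

A 7-joint arm with a two-finger parallel gripper is mounted at the origin on the work surface. World frame = base frame: x ahead of the robot, y to its left, z up, the work surface at z = 0. Lengths are in m, angles in degrees, forces in N, time in s.
With the tool pointing down it reaches from about 0.425 to 0.875 m from the base axis. Payload 4.7 kg.
Tool frame: the origin (TCP) lies midway between the tips of the shut fingers; the grasp point (between the pads) lies 19 mm behind it; z points along the fingers, y is the line along which they close (so a half turn about z gives the same grasp; the last joint's range is limited). The gripper opens to 87 mm and grips with 3 to 60 N. Pads are 19 mm wide; open, the fingers measure 117 mm over their backs; the gripper's body (75 mm by 190 mm) begins 51 mm behind the grasp point.
Start: joints at [-62.962, 18.392, -4.016, 83.108, 1.295, 78.541, -3.26], TCP at [0.287, 0.583, 0.223] pointing down, gripper open.
Joint ranges: [-163.93, 163.93], [-17.29, 119.83], [-79.2, 71.16], [3.27, 140.29], [-89.18, 269.18], [5.43, 117.66], [-154.24, 154.24]. Speed limits (degrees/s): [147.25, 147.25, 180, 180, 180, 180, 180].

## Interface

Orientations are given as [roll, pitch, yaw] about the fixed x, y, z axes, in that order (R = Rz(yaw) Ry(pitch) Rx(roll)).
In Python, from cell import env, viewer, boxes_of, masks_of gives the robot as it stands. The module is installed in compiled form; this text tells all that it offers.
- The arm moves only by the tool apply_moves, never from a script. Its argument "moves" is a list of rows, each a list of 7 numbers: the shift along the tool's x, y, z scaled (see below), then the turn, a rotation vector about the tool's x, y, z scaled (see below), then the opening, from 0 (shut) to 1 (fully open). A call has 1 to 20 rows; each row is the pose to reach, as a shift and turn from the pose commanded when the call began, along the tool's axes at that moment; what a row does not reach only later rows make up. The controller multiplies each number of a shift by 0.2 m and each number of a turn by 1.5 rad. A row lasts 1/10 s, in which the tool goes at most 50 mm and 8.59 degrees, less where a joint would pass 70% of its speed; a pose out of reach is approached as far as the arm can. A call with a number of a shift or a turn outside -1 to 1 is refused whole. A call with a gripper value outside its range is refused whole. The fingers move at their own pace and stop on an object; "grip_force" is the grip in N (left out, the last holds). Time passes only in rows, so rows that repeat a pose let the fingers close. It gives the time, the measured TCP pose, the force, the opening and the grip force at its end, in the units of the state.
- env.get_obs(): the state, without advancing time (a new reading comes with each control period).
- viewer.read_camera(name): name is "side" or "top" or "wrist"; returns the picture (480x640x3 uint8, red, green, blue); there is no depth.
- viewer.get_calibration(name): a dict with "fov_y" (degrees; the focal length in pixels is half the picture's height over the tangent of half this angle, whatever the lens; pixels are square), "cx", "cy" (the principal point, pixels), "k1" (the pictures are not rectified: a ray, as slopes to the right and down, at radius r is drawn at 1 + k1 r^2 times it, then the intrinsics apply), "position" and "orientation" of the camera in the world. Camera axes: x right, y up, looking along -z (the intrinsics and any distortion apply to the point x, -y, -z); pixel columns grow to the right and rows downward; lengths in m; the calibration is good to about 2 mm. A picture is of the moment at which its call begins: read the wrist's pose just before it. get_calibration takes no time and is no camera call; for the wrist camera it gives the pose at the moment of the call.
- env.sign_off(): hands the job in; it is judged then, once.
Trained networks look in the newest picture that a camera, given by its name, has taken for a name from the list of things; names that differ only in an ending like _2 or _b are one class to them, and where a whole thing is asked for, a point or a joint stands for the part that bears it (a point fixed in the world has none). Each returns a list of dicts, best first, with "conf" (0 to 1); they miss things now and then, are a little off and sometimes report something else, mostly with a low value. They report only what shows in the picture. A call takes as long as a camera call. They do not tell look-alikes from the thing itself.
- boxes_of(camera, target): "location" ([column, row] in pixels, amid what is visible of it).
- masks_of(camera, target): "pixels" (480x640 bool, what is visible of it) and "location" ([column, row] in pixels, amid what is visible of it).
The state is a dict: "time_s": time; "qpos": joint angles; "joint_velocities": joint speeds; "effort": joint torques, N m; "tool_pos": TCP position; "tool_rot": TCP orientation; "force": force on the tool from outside, world axes, zero at the start; "wrist_torque": the same for the moment, N m; "grip_width": finger opening in m; "grasp_force": force on a finger pad.
Only numpy, scipy, OpenCV 4.12 (cv2) and the standard library are available. Lean on these libraries where they do the work, as an engineer would, in place of code of your own. Each camera call takes 0.05 s, during which the arm holds its last target. There are 200 camera calls.

## Task

The flat test card lies in the sunken channel of the white loading step and cannot be gripped there: press on it lightly and slide it out through the open end until it overhangs the edge, still lying flat, then pinch the overhanging end, lift the card clear and slide its other end into the slot of the card reader, gently, until it is fully home against the stop. Never press or push hard on the card, do not drop it, and leave the other things on the desk alone. Finish with the card released in the slot and the gripper clear of it.

Things in the scene. Friction and masses are not known exactly. Their poses are not given: they have to be found in the camera images.
- card_center (a point): Centre of the test card: stiff white plate 110 (its x) x 50 (y) x 3 mm, 28 to 56 g, strip windows on top. Starts flat in the step's channel, x along it (within 2 degrees), +x end within 5 mm of the closed back, near end 24 to 28 mm inside the open edge. Delicate: bear on it with less than 15 N; closed fingertips pressing with 3 to 6 N drag it along. Its +x end goes into the reader.
- step_edge (a point): Middle of the upper edge of the loading step's open end, on the channel floor, 45 mm above the desk. The step is a fixed white block 145 x 110 x 45 mm. Its +x runs up the channel; -x points out of the open end, towards the robot. Channel 54 x 139 mm; rails 4 mm high at both sides and the back: fingers cannot get beside or behind the card. Its grey floor is sprung, stiffly: it gives 1 mm per 10 N and bottoms at 4 mm.
- reader_mouth (a point): Middle of the slot mouth in the reader's front face, at the height of the slot floor, 55 mm above the desk; +x points into the slot. Reader: fixed white box 130 wide x 150 deep, 78 mm high, 108 mm from 80 mm behind the face on, dark screen on top. Slot 54 wide, 8 mm high inside; over its first 12 mm it narrows from a flare about 60 wide and 16 mm high.
- reader_stop (a point): Middle of the foot of the slot's end stop, on the slot floor, 62 mm behind the mouth along the reader's +x. The stop is rigid. With the card home, its centre is 55 mm in front of this point and its last 48 mm stick out of the reader.
- marker: Marker lying on the desk, 130 mm long, 15 mm thick, along its x; bystander. Origin at its underside.
- pen: Ball pen lying on the desk, 130 mm long, 10 mm thick, along its x; bystander. Origin at its underside.
- pot: Small white lidded pot, 56 mm across, 60 mm high; bystander. Origin at the middle of its underside.
- timer: Flat white timer 60 x 60 x 22 mm; bystander. Origin at the middle of its underside.
There are look-alikes about, which are no part of the job. What is shaped like the part that bears reader_mouth but red or turquoise is not meant.

How it is judged:
By the outcome, as a careful person would: the job done as asked, in the order asked, and still so for the second after the job is handed in, with the robot touching nothing.
It also fails if it takes over 70 s, if anything falls off the work surface, if the arm or the gripper's body presses on something with over 40 N, if the wrist force passes 120 N, or if a joint passes its speed limit or range.

## Working session

There is one attempt and no reset: what is moved stays moved. The work goes in short steps, Python scripts to look and compute and a tool call to move; the robot and the scene stay as the last step left them, time stands still between calls to the robot, and variables do not carry over. Pictures are saved under pics/ and viewed, at most 10 in all, crops included, and the job is handed in when it is done.

Besides the shell and the picture viewer there is one more tool, called after "Call:" as a command line: name --pt "numbers of a row" for each row, then --argument value for the rest. apply_moves: Moves the arm, as the interface text tells. Shifts and turns lie within -1 to 1; 1 stands for 0.2 m of shift or 1.5 rad of turn. Its arguments: {"type":"object","properties":{"moves":{"type":"array","items":{"type":"array","items":{"type":"number","minimum":-1,"maximum":1}}},"grip_force":{"type":"number"}},"required":["moves"]}

```bash
mkdir -p pics; cat > h.py <<'E'
import numpy as np, cv2
from scipy.spatial.transform import Rotation as R
from cell import env, viewer, boxes_of, masks_of
def rot(o):
    o=np.array(o)
    return o if o.shape==(3,3) else (R.from_quat(o) if o.size==4 else R.from_euler('xyz',o,degrees=True)).as_matrix()
def ray(c,uv):
    f=240/np.tan(np.radians(c['fov_y'])/2)
    d=(np.array(uv,float)-[c['cx'],c['cy']])/f
    p=d.copy()
    for _ in range(30): p=d/(1+c['k1']*(p@p))
    return np.array(c['position']), rot(c['orientation'])@np.array([p[0],-p[1],-1])
def onz(c,uv,z):
    o,d=ray(c,uv); return o+d*(z-o[2])/d[2]
def pix(c,P):
    f=240/np.tan(np.radians(c['fov_y'])/2)
    q=rot(c['orientation']).T@(np.array(P)-c['position']); p=np.array([q[0],-q[1]])/-q[2]
    return p*(1+c['k1']*(p@p))*f+[c['cx'],c['cy']]
def snap(n,fn):
    c=viewer.get_calibration(n); im=viewer.read_camera(n); cv2.imwrite('pics/'+fn,im[:,:,::-1]); return c,im
E
python3 - <<'E'
from h import *
for n in ['top','side']:
    c,im=snap(n,n+'0.png'); print(n,c)
    for t in ['card_center','step_edge','reader_mouth','reader_stop','marker','pen','pot','timer']:
        print(t,[(np.round(b['location']).tolist(),round(b['conf'],2),np.round(onz(c,b['location'],.05),3).tolist()) for b in boxes_of(n,t)])
print(env.get_obs())
E
```

```text
top {'fov_y': 42.27329470738013, 'cx': 328.17550223160197, 'cy': 235.26769462597133, 'k1': -0.052023509276260364, 'position': array([ 0.36137679, -0.10429328,  1.39337038]), 'orientation': array([  5.25829762,  -1.11812429, -89.81334225])}
card_center [([174.0, 178.0], 0.73, [0.608, 0.208, 0.05])]
step_edge [([187.0, 186.0], 0.97, [0.591, 0.18, 0.05])]
reader_mouth [([374.0, 162.0], 0.73, [0.649, -0.23, 0.05]), ([338.0, 307.0], 0.67, [0.33, -0.152, 0.05]), ([200.0, 310.0], 0.62, [0.323, 0.144, 0.05])]
reader_stop [([342.0, 308.0], 0.97, [0.329, -0.16, 0.05]), ([371.0, 160.0], 0.78, [0.653, -0.223, 0.05]), ([196.0, 311.0], 0.63, [0.32, 0.154, 0.05]), ([186.0, 188.0], 0.32, [0.588, 0.182, 0.05])]
marker [([262.0, 178.0], 0.98, [0.611, 0.015, 0.05])]
pen [([266.0, 244.0], 0.64, [0.465, 0.004, 0.05])]
pot [([270.0, 115.0], 0.89, [0.752, -0.001, 0.05])]
timer [([488.0, 253.0], 0.8, [0.447, -0.48, 0.05])]
side {'fov_y': 57.15693590273081, 'cx': 325.4080327613396, 'cy': 233.3814529510349, 'k1': -0.09991889242282777, 'position': array([ 0.46974316, -0.8420494 ,  0.49588019]), 'orientation': 
[... 830 characters left out ...]
0.9, 'qpos': array([-62.96283821,  18.39065282,  -4.01780854,  83.10651488,
         1.29383701,  78.54039543,  -3.26065946]), 'joint_velocities': array([ 0.03191809,  0.04591176, -0.01608279, -0.01285086,  0.00216828,
        0.02311914,  0.03634216]), 'effort': array([-1.32004443e-04, -4.91099882e+01, -4.03372776e-01, -3.12767136e+01,
       -6.37216307e-02,  3.38719517e-02,  4.74813660e-06]), 'tool_pos': array([0.2872938 , 0.58309871, 0.22261026]), 'tool_rot': array([1.79992490e+02, 9.88003693e-04, 1.53772342e+02]), 'force': array([ 0.20924524, -0.54681588,  0.34993106]), 'wrist_torque': array([-0.00351335, -0.00688311,  0.01693418]), 'grasp_force': 0.0, 'grip_width': 0.08699708906734827}
```

View pics/top0.png

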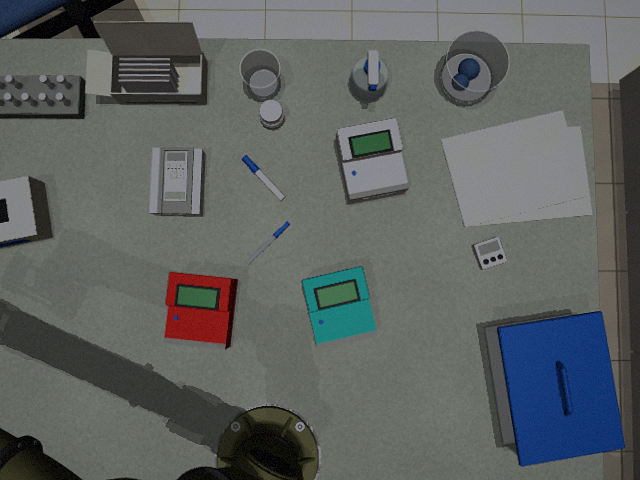

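View pics/side0.png

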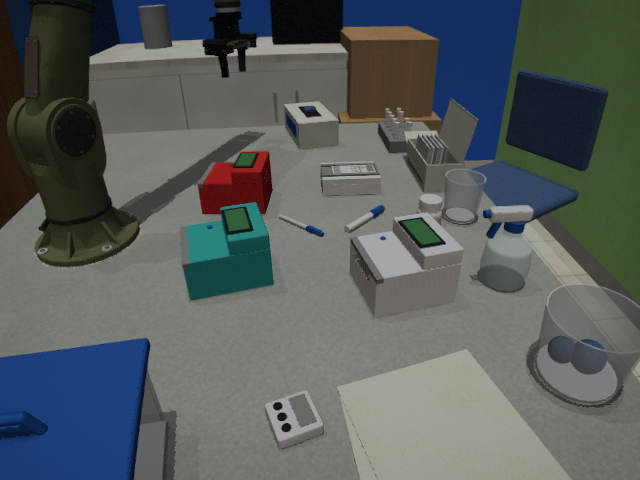

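The candidates for the reader are the white one at top (372,160), which fits the description, the red one (200,310) and the turquoise one (338,307). The step is the white block with rails at (176,182), and the white box at far left (15,210) is a possible stray. I'll check with a crop.

```bash
cat >> h.py <<'E'
def go(p,yaw):
    "shift (units 0.2 m) and turn (1.5 rad) from present pose to p, tool down with yaw (deg, mod 180)"
    s=env.get_obs(); M=rot(s['tool_rot']); best=None
    for y in (yaw,yaw+180):
        # tool down: roll 180, yaw y
        r=R.from_matrix(M.T@R.from_euler('xyz',[180,0,y],degrees=True).as_matrix()).as_rotvec()
        if best is None or np.linalg.norm(r)<np.linalg.norm(best): best=r
    print('shift',np.round(M.T@(np.array(p)-s['tool_pos'])/.2,4),'turn',np.round(best/1.5,4),'rot',s['tool_rot'].round(2),'pos',s['tool_pos'].round(4))
E
python3 - <<'E'
from h import *
c=viewer.get_calibration('top'); im=viewer.read_camera('top')
for t,loc,z in [('step_edge',(176,182),.049),('card_center',(174,178),.048),('reader_mouth',(372,160),.09)]:
    for m in masks_of('top',t):
        if np.hypot(*(np.array(m['location'])-loc))>25: continue
        pts=np.argwhere(m['pixels'])[:,::-1]
        W=np.array([onz(c,p,z)[:2] for p in pts]).astype(np.float32)
        r=cv2.minAreaRect(W); print(t,m['conf'],r,cv2.boxPoints(r).round(3).tolist())
a=cv2.resize(im[130:230,130:220],None,fx=4,fy=4); b=cv2.resize(im[110:210,320:420],None,fx=4,fy=4)
cv2.imwrite('pics/crop.png',np.hstack([a,b])[:,:,::-1])
go([.60,.19,.30],0)
E
```

```text
step_edge 0.65 ((0.6028022766113281, 0.2007305920124054), (0.12088046222925186, 0.15570230782032013), 89.09027862548828) [[0.5239999890327454, 0.1420000046491623], [0.6800000071525574, 0.13899999856948853], [0.6819999814033508, 0.25999999046325684], [0.5260000228881836, 0.2619999945163727]]
card_center 0.89 ((0.6177095770835876, 0.20727857947349548), (0.05662592872977257, 0.11384224146604538), 89.79361724853516) [[0.5609999895095825, 0.17900000512599945], [0.675000011920929, 0.17900000512599945], [0.675000011920929, 0.23499999940395355], [0.5609999895095825, 0.23600000143051147]]
reader_mouth 0.74 ((0.6424276828765869, -0.22264380753040314), (0.17173680663108826, 0.1428775191307068), 9.413044929504395) [[0.5460000038146973, -0.16599999368190765], [0.5690000057220459, -0.3070000112056732], [0.7390000224113464, -0.27900001406669617], [0.7149999737739563, -0.1379999965429306]]
shift [-2.2711 -1.0718 -0.387 ] turn [ 0.      0.     -0.3052] rot [180.     0.   153.77] pos [0.2873 0.5831 0.2226]
```

View pics/crop.png

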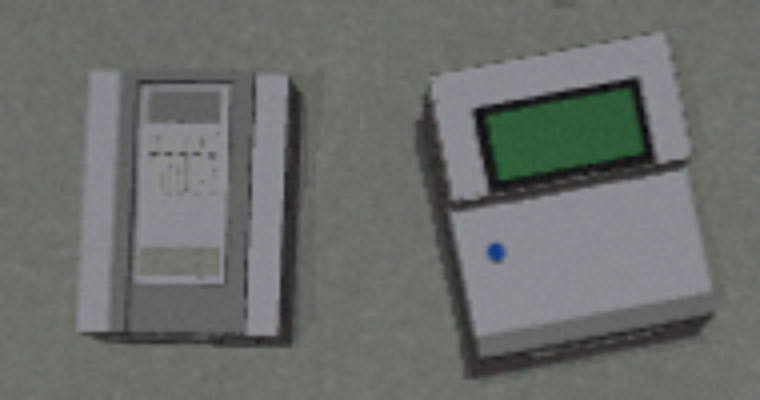

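The crop shows the white step with the card in its channel and the open end toward the robot (bottom of the crop). The white reader has its slot in the lower face. Now moving the wrist camera above the step.

Call:
apply_moves --pt "-1 -0.47 -0.39 0 0 0 0" --pt "-1 -0.47 -0.39 0 0 0 0" --pt "-1 -0.47 -0.39 0 0 0 0" --pt "-1 -0.47 -0.39 0 0 0 0" --pt "-1 -0.47 -0.39 0 0 0 0"

```text
time_s: 1.6
tool_pos: [0.4282, 0.407, 0.3023]
tool_rot: [179.9, 0.1, 153.5]
force: [0.1, 0.4, 0.1]
grip_width: 0.0552
grasp_force: 0.0
```

Call:
apply_moves --pt "-1 -0.47 0 0 0 -0.305 0" --pt "-1 -0.47 0 0 0 -0.305 0" --pt "-1 -0.47 0 0 0 -0.305 0" --pt "-1 -0.47 0 0 0 -0.305 0" --pt "-1 -0.47 0 0 0 -0.305 0" --pt "-1 -0.47 0 0 0 -0.305 0"

```text
time_s: 2.2
tool_pos: [0.5666, 0.2307, 0.3005]
tool_rot: [-179.8, 0.1, 179.4]
force: [1.3, -0.3, -0.4]
grip_width: 0.0067
grasp_force: 0.0
```

```bash
python3 - <<'E'
from h import *
go([.60,.19,.30],0)
c,im=snap('wrist','w1.png'); print(c)
E
```

```text
shift [-0.1691 -0.2016  0.0037] turn [-0.0022  0.0013 -0.0071] rot [-1.7981e+02  1.1000e-01  1.7939e+02] pos [0.5666 0.2307 0.3005]
{'fov_y': 69.99026448216767, 'cx': 321.94199204581236, 'cy': 237.31819586222994, 'k1': -0.03162301048307658, 'position': array([0.49034148, 0.23136268, 0.46243801]), 'orientation': array([-16.15888811,   0.17393591,  89.42038477])}
```

View pics/w1.png

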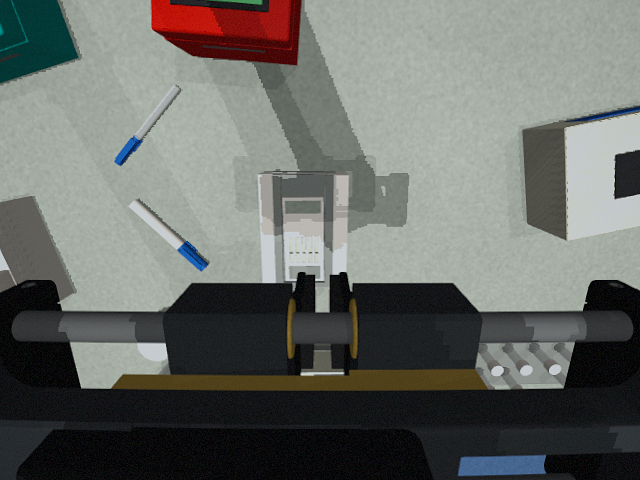

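The wrist view shows the step's open edge at row ~172 and the card between rows 198 and 280, partly hidden by the fingers. The pen and marker are clear. I'll back off to see the whole card.

Call:
apply_moves --pt "0.35 -0.12 0.1 0 0 0 0" --pt "0.35 -0.12 0.1 0 0 -0.007 0" --pt "0.35 -0.12 0.1 0 0 -0.007 0" --pt "0.35 -0.12 0.1 0 0 -0.007 0"

```text
time_s: 2.65
tool_pos: [0.4924, 0.2152, 0.2812]
tool_rot: [179.9, 0.1, -179.3]
force: [-0.5, -0.6, 0.6]
grip_width: 0.0002
grasp_force: 0.0
```

```bash
cat >> h.py <<'E'
def rects(cam,t,z,near,fn=None,tol=.06):
    c,im=snap(cam,fn or 'tmp.png')
    for m in masks_of(cam,t):
        if np.linalg.norm(onz(c,m['location'],z)[:2]-near)>tol: continue
        W=np.array([onz(c,p,z)[:2] for p in np.argwhere(m['pixels'])[:,::-1]]).astype(np.float32)
        r=cv2.minAreaRect(W); print(t,round(m['conf'],2),np.round(r[0],4),np.round(r[1],4),round(r[2],2),cv2.boxPoints(r).round(4).tolist())
    return c,im
E
python3 - <<'E'
from h import *
c,im=rects('wrist','card_center',.048,[.617,.207],'w2.png')
rects('wrist','step_edge',.049,[.603,.2])
print(c['position'])
x0,y0=230,150
cv2.imwrite('pics/w2c.png',cv2.resize(im[y0:y0+200,x0:x0+260],None,fx=3,fy=3,interpolation=cv2.INTER_CUBIC)[:,:,::-1])
go([.60,.19,.30],0)
E
```

```text
card_center 0.8 [0.5744 0.2051] [0.0494 0.032 ] 89.39 [[0.5580999851226807, 0.18060000240802765], [0.5900999903678894, 0.18019999563694], [0.5906000137329102, 0.2295999974012375], [0.5587000250816345, 0.22990000247955322]]
step_edge 0.84 [0.5547 0.2058] [0.1087 0.0708] 89.97 [[0.5192000269889832, 0.15150000154972076], [0.5899999737739563, 0.15139999985694885], [0.5900999903678894, 0.26019999384880066], [0.5192999839782715, 0.26019999384880066]]
[0.4162631  0.21344201 0.4431307 ]
shift [-0.5302 -0.1279 -0.0947] turn [0.0003 0.0006 0.0072] rot [ 1.7998e+02  5.0000e-02 -1.7938e+02] pos [0.4937 0.2145 0.281 ]
```

View pics/w2c.png

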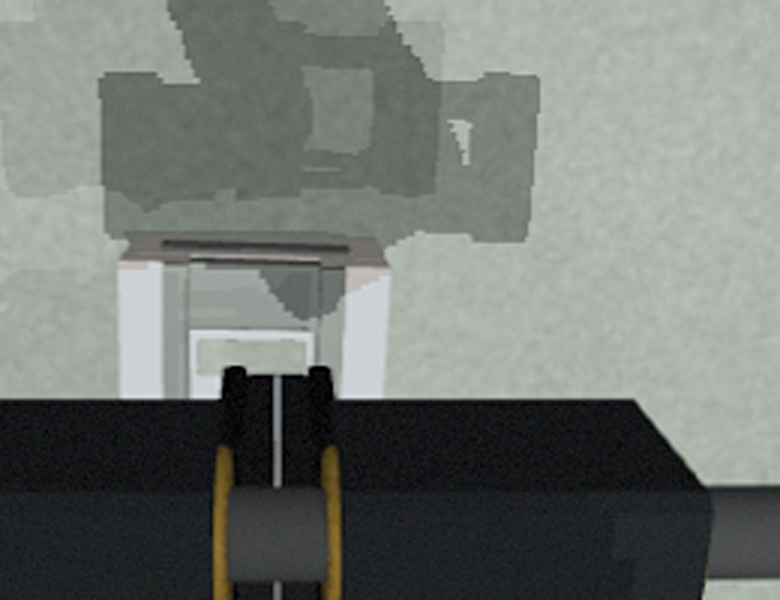

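The crop shows the step's open edge at crop row ~262 (full-picture row 237.3), and the card's near end at row ~330 (full-picture 260), spanning crop columns 188-315. I'll compute those points.

```bash
python3 - <<'E'
from h import *
c=viewer.get_calibration('wrist')
f=lambda u,v,z:onz(c,(230+u/3,150+v/3),z).round(4)
print('railL',f(119,262,.049),'railR',f(389,266,.049),'floor edge',f(190,259,.045),f(320,263,.045))
print('card',f(188,330,.048),f(315,332,.048))
# rail long edges for yaw
print(f(119,390,.049),f(384,390,.049),'card side',f(188,395,.048))
go([.638,.206,.09],0)
E
```

```text
railL [0.5321 0.1519 0.049 ] railR [0.5325 0.2597 0.049 ] floor edge [0.5316 0.1799 0.045 ] [0.5327 0.2323 0.045 ]
card [0.5609 0.179  0.048 ] [0.5612 0.2308 0.048 ]
[0.5872 0.1502 0.049 ] [0.586  0.2599 0.049 ] card side [0.5896 0.1786 0.048 ]
shift [-0.72   -0.0505  0.9555] turn [0.0003 0.0006 0.0072] rot [ 1.7998e+02  5.0000e-02 -1.7938e+02] pos [0.4937 0.2145 0.281 ]
```

Call:
apply_moves --pt "-0.25 -0.02 0.25 0 0 0 0" --pt "-0.5 -0.04 0.5 0 0 0.007 0" --pt "-0.73 -0.045 0.7 0 0 0.007 0" --pt "-0.73 -0.045 0.95 0 0 0.007 0" --pt "-0.73 -0.045 1.0 0 0 0.007 0" --pt "-0.73 -0.045 1.0 0 0 0.007 0" --pt "-0.73 -0.045 1.0 0 0 0.007 0" --grip_force 10

```text
time_s: 3.55
tool_pos: [0.6386, 0.206, 0.0791]
tool_rot: [-179.9, -0.2, 180.0]
force: [0.1, 1.7, 1.1]
grip_width: 0.0007
grasp_force: 0.0
```

```bash
python3 - <<'E'
from h import *
go([.640,.2055,.048],0); print(env.get_obs()['force'])
E
```

```text
shift [-0.0077 -0.0022  0.1556] turn [-0.0009 -0.0021 -0.0004] rot [-179.92   -0.18  179.97] pos [0.6386 0.206  0.0791]
[0.08005999 1.73522679 1.0938018 ]
```

Call:
apply_moves --pt "0 0 0.06 0 0 0 0" --pt "0 0 0.11 0 0 0 0" --pt "0 0 0.13 0 0 0 0" --pt "0 0 0.14 0 0 0 0" --pt "0 0 0.14 0 0 0 0" --pt "0 0 0.14 0 0 0 0"

```text
time_s: 4.15
tool_pos: [0.6394, 0.2063, 0.0532]
tool_rot: [180.0, 0.1, 180.0]
force: [0.3, 0.1, 0.6]
grip_width: 0.0008
grasp_force: 0.0
```

Call:
apply_moves --pt "0 0 0.005 0 0 0 0" --pt "0 0 0.005 0 0 0 0" --pt "0 0 0.005 0 0 0 0"

```text
time_s: 4.45
tool_pos: [0.6392, 0.2062, 0.0517]
tool_rot: [180.0, 0.0, 180.0]
force: [-0.4, -0.4, -0.3]
grip_width: 0.0002
grasp_force: 0.0
```

Call:
apply_moves --pt "0 0 0.005 0 0 0 0" --pt "0 0 0.005 0 0 0 0" --pt "0 0 0.005 0 0 0 0"

```text
time_s: 4.75
tool_pos: [0.6391, 0.2062, 0.0505]
tool_rot: [180.0, -0.0, 180.0]
force: [-0.2, 0.1, 0.4]
grip_width: 0.0006
grasp_force: 0.0
```

Call:
apply_moves --pt "0 0 0.006 0 0 0 0" --pt "0 0 0.006 0 0 0 0" --pt "0 0 0.006 0 0 0 0"

```text
time_s: 5.05
tool_pos: [0.6391, 0.2062, 0.0493]
tool_rot: [-180.0, -0.0, 180.0]
force: [1.1, 0.4, 0.3]
grip_width: 0.0005
grasp_force: 0.0
```

Call:
apply_moves --pt "0 0 0.003 0 0 0 0" --pt "0 0 0.003 0 0 0 0" --pt "0 0 0.003 0 0 0 0"

```text
time_s: 5.35
tool_pos: [0.6391, 0.2062, 0.0488]
tool_rot: [180.0, 0.0, 180.0]
force: [-0.4, 0.2, -0.7]
grip_width: 0.0002
grasp_force: 0.0
```

Call:
apply_moves --pt "0 0 0.002 0 0 0 0" --pt "0 0 0.002 0 0 0 0" --pt "0 0 0.002 0 0 0 0"

```text
time_s: 5.65
tool_pos: [0.6392, 0.2062, 0.0485]
tool_rot: [180.0, 0.0, 180.0]
force: [-0.9, -0.5, 0.2]
grip_width: 0.0005
grasp_force: 0.4
```

Call:
apply_moves --pt "0 0 0.002 0 0 0 0" --pt "0 0 0.002 0 0 0 0" --pt "0 0 0.002 0 0 0 0"

```text
time_s: 5.95
tool_pos: [0.6393, 0.2062, 0.0483]
tool_rot: [180.0, 0.0, 180.0]
force: [-0.5, -0.2, 2.6]
grip_width: 0.0001
grasp_force: 1.3
```

Call:
apply_moves --pt "0 0 0.002 0 0 0 0" --pt "0 0 0.002 0 0 0 0" --pt "0 0 0.002 0 0 0 0"

```text
time_s: 6.25
tool_pos: [0.6394, 0.2063, 0.0481]
tool_rot: [180.0, 0.0, 180.0]
force: [-0.4, -0.2, 5.2]
grip_width: 0.0007
grasp_force: 2.5
```

Call:
apply_moves --pt "0 0 0.001 0 0 0 0" --pt "0 0 0.001 0 0 0 0" --pt "0 0 0.001 0 0 0 0"

```text
time_s: 6.55
tool_pos: [0.6394, 0.2062, 0.0479]
tool_rot: [180.0, 0.0, 180.0]
force: [-0.8, -0.4, 5.4]
grip_width: 0.0006
grasp_force: 2.9
```

Call:
apply_moves --pt "0.01 0 0 0 0 0 0" --pt "0.025 0 0 0 0 0 0" --pt "0.04 0 0 0 0 0 0" --pt "0.06 0 0 0 0 0 0" --pt "0.08 0 0 0 0 0 0" --pt "0.1 0 0 0 0 0 0" --pt "0.1 0 0 0 0 0 0"

```text
time_s: 7.25
tool_pos: [0.619, 0.2065, 0.0479]
tool_rot: [180.0, 0.0, -180.0]
force: [-1.2, -0.7, 5.8]
grip_width: 0.0007
grasp_force: 3.0
```

```bash
python3 - <<'E'
from h import *
rects('wrist','card_center',.048,[.55,.206],'w3.png',.09)
print(env.get_obs()['force'],env.get_obs()['tool_pos'])
E
```

```text
card_center 0.78 [0.5765 0.2051] [0.0749 0.0503] 0.27 [[0.5389000177383423, 0.23010000586509705], [0.5390999913215637, 0.17980000376701355], [0.6140000224113464, 0.18019999563694], [0.6137999892234802, 0.2304999977350235]]
[ 0.28673795 -0.05634763  6.29223982] [0.61902778 0.20644811 0.04791401]
```

Call:
apply_moves --pt "0.015 0 -0.0005 0 0 0 0" --pt "0.035 0 -0.0005 0 0 0 0" --pt "0.055 0 -0.0005 0 0 0 0" --pt "0.075 0 -0.0005 0 0 0 0" --pt "0.095 0 -0.0005 0 0 0 0" --pt "0.115 0 -0.0005 0 0 0 0" --pt "0.12 0 -0.0005 0 0 0 0"

```text
time_s: 8.05
tool_pos: [0.5953, 0.2064, 0.048]
tool_rot: [180.0, 0.1, 180.0]
force: [1.6, -1.0, 5.2]
grip_width: 0.0006
grasp_force: 2.6
```

Call:
apply_moves --pt "0.015 0 0 0 0 0 0" --pt "0.035 0 0 0 0 0 0" --pt "0.055 0 0 0 0 0 0" --pt "0.075 0 0 0 0 0 0" --pt "0.09 0 0 0 0 0 0" --pt "0.1 0 0 0 0 0 0" --pt "0.1 0 0 0 0 0 0"

```text
time_s: 8.75
tool_pos: [0.5752, 0.2064, 0.048]
tool_rot: [180.0, 0.1, 180.0]
force: [-0.1, 0.2, 5.8]
grip_width: 0.0005
grasp_force: 2.9
```

```bash
python3 - <<'E'
from h import *
rects('wrist','card_center',.048,[.55,.206],'w4.png',.09)
print(env.get_obs()['force'],env.get_obs()['tool_pos'])
E
```

```text
card_center 0.75 [0.5325 0.2053] [0.0506 0.0753] 89.93 [[0.49480000138282776, 0.18000000715255737], [0.5701000094413757, 0.17990000545978546], [0.5702000260353088, 0.2305999994277954], [0.4948999881744385, 0.23070000112056732]]
[ 6.81735435e-04 -2.55350756e-01  6.23569166e+00] [0.5751577  0.2064428  0.04794349]
```

Call:
apply_moves --pt "0 0 -0.02 0 0 0 0" --pt "0 0 -0.15 0 0 0 0" --pt "0 0 -0.3 0 0 0 0" --pt "0.15 0 -0.3 0 0 0 0.95" --pt "0.33 -0.007 -0.3 0 0 0 0.95" --pt "0.33 -0.007 -0.3 0 0 0 0.95" --pt "0.33 -0.007 -0.3 0 0 0 0.95" --pt "0.33 -0.007 -0.3 0 0 0 0.95" --pt "0.33 -0.007 -0.3 0 0 0 0.95" --pt "0.33 -0.007 -0.3 0 0 0 0.95" --pt "0.33 -0.007 -0.3 0 0 0 0.95"

```text
time_s: 9.95
tool_pos: [0.5096, 0.2046, 0.1073]
tool_rot: [-180.0, -0.0, 180.0]
force: [1.3, -0.3, 0.5]
grip_width: 0.0566
grasp_force: 0.0
```

```bash
python3 - <<'E'
from h import *
c,im=rects('wrist','card_center',.048,[.55,.206],'w5.png',.09)
go([.509,.205,.028],0); print(env.get_obs()['grip_width'])
cv2.imwrite('pics/w5c.png',cv2.resize(im[60:300,160:480],None,fx=2.4,fy=2.4)[:,:,::-1])
E
```

```text
card_center 0.73 [0.5491 0.2051] [0.0499 0.1098] 89.99 [[0.4941999912261963, 0.18019999563694], [0.6039999723434448, 0.18019999563694], [0.6039999723434448, 0.23010000586509705], [0.4941999912261963, 0.23010000586509705]]
shift [0.0017 0.0015 0.3967] turn [-0.0001 -0.     -0.0003] rot [-179.99   -0.    179.97] pos [0.5093 0.2047 0.1073]
0.06462518058327188
```

View pics/w5c.png

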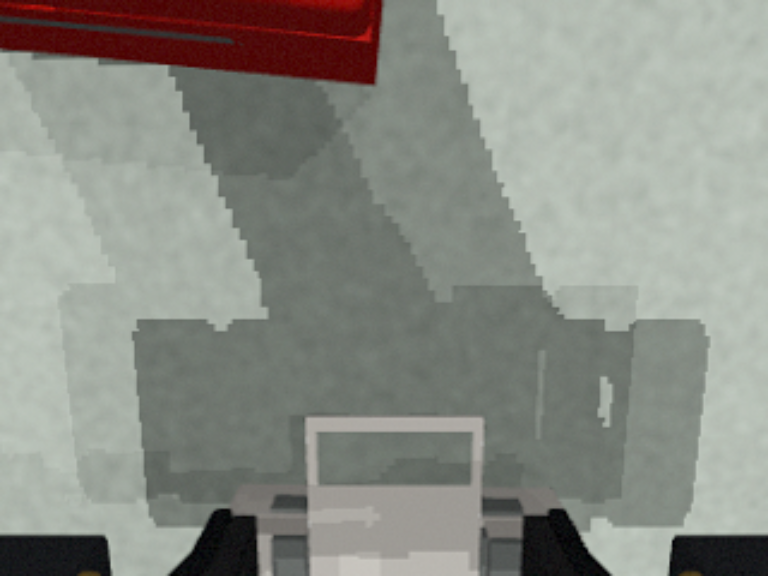

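The picture shows the card centred between the open fingers with its end overhanging at crop row ~418, lying flat. Now descending and pinching.

Call:
apply_moves --pt "0 0.0015 0 0 0 0 1" --pt "0 0.0015 0 0 0 0 1" --pt "0 0.0015 0 0 0 0 1" --pt "0 0.0015 0.1 0 0 0 1" --pt "0 0.0015 0.2 0 0 0 1" --pt "0 0.0015 0.3 0 0 0 1" --pt "0 0.0015 0.37 0 0 0 1" --pt "0 0.0015 0.396 0 0 0 1" --pt "0 0.0015 0.396 0 0 0 1" --pt "0 0.0015 0.396 0 0 0 1"

```text
time_s: 11.05
tool_pos: [0.5098, 0.2054, 0.029]
tool_rot: [180.0, 0.1, 180.0]
force: [0.0, -0.4, -0.3]
grip_width: 0.0869
grasp_force: 0.0
```

Call:
apply_moves --pt "0 0 0 0 0 0 0.68" --pt "0 0 0 0 0 0 0.64" --pt "0 0 0 0 0 0 0.62" --pt "0 0 0 0 0 0 0.6" --pt "0 0 0 0 0 0 0.5" --pt "0 0 0 0 0 0 0.5" --pt "0 0 0 0 0 0 0.5" --pt "0 0 0 0 0 0 0.5" --pt "0 0 0 0 0 0 0.5" --grip_force 10

```text
time_s: 11.95
tool_pos: [0.5091, 0.2051, 0.0283]
tool_rot: [180.0, 0.0, 180.0]
force: [-0.9, 0.2, 0.8]
grip_width: 0.0496
grasp_force: 10.0
```

Call:
apply_moves --pt "0 0 -0.01 0 0 0 0.5" --pt "0 0 -0.03 0 0 0 0.5" --pt "0 0 -0.06 0 0 0 0.5" --pt "0 0 -0.1 0 0 0 0.5" --pt "0 0 -0.17 0 0 0 0.5" --pt "0 0 -0.25 0 0 0 0.5" --pt "0 0 -0.35 0 0 0 0.5" --pt "0 0 -0.45 0 0 0 0.5" --pt "0 0 -0.5 0 0 0 0.5" --pt "0 0 -0.5 0 0 0 0.5"

```text
time_s: 12.95
tool_pos: [0.5104, 0.2056, 0.1306]
tool_rot: [179.9, 0.2, 180.0]
force: [-0.3, 0.5, 0.0]
grip_width: 0.0496
grasp_force: 10.0
```

```bash
python3 - <<'E'
from h import *
s=env.get_obs(); print(s['tool_pos'],s['grip_width'],s['grasp_force'],s['wrist_torque'])
c,im=snap('side','s2.png')
p=pix(c,[.55,.205,s['tool_pos'][2]+.019]).astype(int); print(p)
a=im[p[1]-60:p[1]+60,p[0]-80:p[0]+80]
cw,iw=rects('wrist','card_center',s['tool_pos'][2]+.0205,[.55,.206],'w6.png',.09)
cv2.imwrite('pics/s2c.png',cv2.resize(a,None,fx=4,fy=4,interpolation=cv2.INTER_CUBIC)[:,:,::-1])
# reader, in top picture: refined corners of low front roof
E
```

```text
[0.51044013 0.20563985 0.13063172] 0.04958150065864387 9.991256296634674 [0.05125934 0.01770632 0.0248563 ]
[327 131]
card_center 0.74 [0.5182 0.2046] [0.05   0.0491] 0.69 [[0.492900013923645, 0.2287999987602234], [0.4934000074863434, 0.17980000376701355], [0.5435000061988831, 0.18039999902248383], [0.542900025844574, 0.22939999401569366]]
```

View pics/s2c.png

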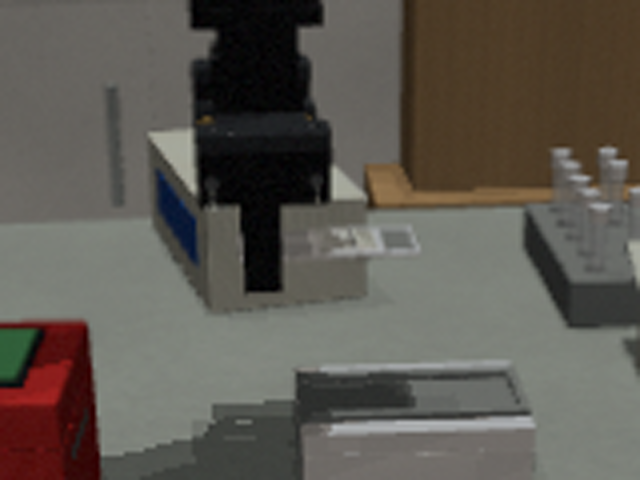

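The card is held, roughly level, clear of the step. Next I'll carry it high to look down at the reader's mouth.

Call:
apply_moves --pt "0 0 -0.1 0 0 0 0.5" --pt "0 -0.05 -0.25 0 0 0 0.5" --pt "0 -0.15 -0.4 0 0 0 0.5" --pt "-0.05 -0.3 -0.5 0 0 0 0.5" --pt "-0.15 -0.45 -0.6 0 0 0 0.5" --pt "-0.25 -0.6 -0.6 0 0 0 0.5" --pt "-0.35 -0.75 -0.6 0 0 0 0.5" --pt "-0.45 -0.88 -0.6 0 0 0 0.5" --pt "-0.55 -1 -0.6 0 0 0 0.5"

```text
time_s: 14.0
tool_pos: [0.6192, 0.0034, 0.2469]
tool_rot: [-180.0, -0.1, 179.9]
force: [1.0, 0.3, -1.0]
grip_width: 0.0497
grasp_force: 10.0
```

Call:
apply_moves --pt "-0.08 -0.15 0 0 0 -0.01 0.5" --pt "-0.16 -0.3 0 0 0 -0.03 0.5" --pt "-0.2 -0.45 0 0 0 -0.05 0.5" --pt "-0.2 -0.6 0 0 0 -0.08 0.5" --pt "-0.2 -0.75 0 0 0 -0.1 0.5" --pt "-0.2 -0.9 0 0 0 -0.109 0.5" --pt "-0.2 -1 0 0 0 -0.109 0.5" --pt "-0.2 -1 0 0 0 -0.109 0.5" --pt "-0.2 -1 0 0 0 -0.109 0.5"

```text
time_s: 14.9
tool_pos: [0.6586, -0.1945, 0.2469]
tool_rot: [179.9, -0.1, -170.7]
force: [0.3, 0.2, -0.6]
grip_width: 0.0496
grasp_force: 10.0
```

```bash
python3 - <<'E'
from h import *
s=env.get_obs(); print(s['tool_pos'],s['tool_rot'],s['grip_width'],s['grasp_force'])
c,im=snap('wrist','w7.png'); print(c['position'],c['orientation'])
m,=[m for m in masks_of('wrist','reader_mouth')][:1]; print(m['location'],m['conf'])
cv2.imwrite('pics/w7.png',im[:,:,::-1])
E
```

```text
[ 0.65864431 -0.1944773   0.24690007] [ 1.79914234e+02 -9.78686044e-02 -1.70684115e+02] 0.049634766066216966 9.991893768310547
[ 0.5840161  -0.20757745  0.40905165] [-15.94924151  -0.10063736  99.34981705]
[626.7, 0.1] 0.78
```

View pics/w7.png

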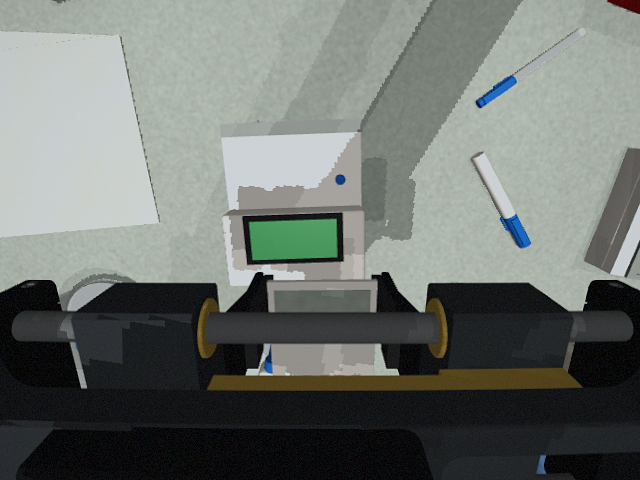

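The reader fills columns 222-362. Its front bevel band is at rows ~122-136, the riser to the screen part at rows ~208-214, and the card end is between the fingers at row ~280. I'll measure the edges numerically.

```bash
python3 - <<'E'
from h import *
im=cv2.imread('pics/w7.png').astype(int); g=im.sum(2)//3
for u in (235,270,310,345): print(u,g[114:142,u].tolist(),'|',g[202:220,u].tolist())
for v in (150,165,180,195): print(v,g[v,214:232].tolist(),'|',g[v,352:370].tolist())
E
```

```text
235 [172, 174, 176, 178, 176, 174, 170, 170, 162, 158, 167, 164, 165, 167, 161, 156, 158, 159, 157, 157, 158, 156, 166, 202, 209, 208, 208, 208] | [210, 209, 209, 208, 210, 210, 211, 154, 96, 104, 104, 107, 107, 126, 143, 143, 145, 145]
270 [165, 166, 167, 168, 168, 166, 167, 158, 158, 162, 161, 163, 162, 157, 156, 156, 157, 146, 143, 141, 140, 180, 207, 210, 209, 208, 210, 209] | [146, 146, 144, 146, 144, 144, 123, 101, 106, 106, 109, 112, 132, 43, 18, 17, 18, 13]
310 [151, 146, 148, 145, 146, 149, 146, 145, 144, 145, 145, 147, 147, 145, 145, 145, 148, 146, 144, 159, 209, 210, 208, 209, 208, 210, 209, 208] | [161, 162, 162, 163, 158, 102, 109, 112, 112, 114, 127, 123, 10, 20, 23, 19, 25, 56]
345 [163, 162, 160, 160, 157, 155, 152, 154, 152, 152, 155, 152, 152, 153, 153, 152, 153, 152, 179, 208, 208, 209, 209, 208, 208, 207, 209, 208] | [162, 162, 161, 145, 105, 111, 111, 109, 114, 140, 159, 159, 161, 160, 163, 162, 161, 162]
150 [173, 172, 171, 175, 176, 176, 173, 176, 189, 210, 209, 209, 208, 208, 208, 209, 208, 208] | [162, 163, 162, 163, 162, 162, 162, 163, 158, 134, 123, 123, 124, 125, 128, 124, 124, 126]
165 [175, 173, 173, 174, 175, 176, 178, 176, 174, 176, 196, 210, 209, 208, 208, 209, 208, 209] | [162, 161, 162, 161, 163, 160, 163, 162, 172, 140, 103, 103, 103, 106, 103, 104, 104, 101]
180 [172, 172, 174, 177, 177, 166, 162, 165, 165, 164, 161, 177, 212, 209, 208, 209, 209, 209] | [163, 160, 163, 161, 160, 161, 161, 163, 156, 126, 109, 108, 110, 109, 108, 105, 107, 103]
195 [167, 167, 168, 165, 168, 169, 170, 173, 170, 169, 166, 162, 162, 180, 212, 209, 208, 209] | [161, 162, 161, 162, 162, 159, 161, 161, 164, 133, 104, 102, 105, 105, 103, 107, 105, 104]
```

```bash
python3 - <<'E'
from h import *
c=viewer.get_calibration('wrist'); z=.078
f=lambda L:np.array([onz(c,np.array(p),z)[:2] for p in L])
F=f([(235,136.6),(270,134.9),(310,133.4),(345,131.9)]); B=f([(235,208.9),(270,208.2),(310,206.8),(345,205.2)])
L=f([(222.1,150),(224.3,165),(225.5,180),(227.3,195)]); Rr=f([(360.9,150),(361.2,165),(360.8,180),(361,195)])
def yaw(P,perp):
    d=np.linalg.svd(P-P.mean(0))[2][0]; a=np.degrees(np.arctan2(d[1],d[0])); a-=90*perp; return (a+90)%180-90
for P,k in ((F,1),(B,1),(L,0),(Rr,0)): print(yaw(P,k).round(2),P.mean(0).round(4))
th=np.radians(np.mean([yaw(F,1),yaw(B,1),yaw(L,0),yaw(Rr,0)])); ex=np.array([np.cos(th),np.sin(th)]); ey=np.array([-ex[1],ex[0]])
print('yaw',np.degrees(th),'depth',(B.mean(0)-F.mean(0))@ex,'width',(L.mean(0)-Rr.mean(0))@ey)
xm=F.mean(0)@ex; ym=(L.mean(0)+Rr.mean(0))@ey/2; m=xm*ex+ym*ey; print('mouth',m,'ex',ex)
# card yaw / centre in hand
s=env.get_obs()
rects('wrist','card_center',s['tool_pos'][2]+.0205,[.66,-.2],None,.12)
# where is the top-camera view
c,im=snap('top','t2.png')
for b in masks_of('top','card_center'): print(b['location'],b['conf'],b['pixels'].sum())
E
```

```text
11.75 [ 0.5849 -0.2354]
11.43 [ 0.6532 -0.2257]
11.74 [ 0.6301 -0.292 ]
11.21 [ 0.6087 -0.1634]
yaw 11.531852441681252 depth 0.06887030738685655 width -0.13021219622252356
mouth [ 0.58473535 -0.23478883] ex [0.97981372 0.19991267]
card_center 0.97 [ 0.6684 -0.1916] [0.0505 0.049 ] 10.13 [[0.63919997215271, -0.17190000414848328], [0.6478999853134155, -0.22010000050067902], [0.6976000070571899, -0.21130000054836273], [0.6890000104904175, -0.16300000250339508]]
```

```bash
python3 - <<'E'
from h import *
go([.460,-.260,.15],11.5)
E
```

```text
shift [ 1.0378 -0.1646  0.4909] turn [ 0.0004  0.0001 -0.0236] rot [ 1.7997e+02  1.0000e-02 -1.7053e+02] pos [ 0.6593 -0.1934  0.2482]
```

Call:
apply_moves --pt "0.05 0 0 0 0 0 0.5" --pt "0.15 0 0 0 0 -0.005 0.5" --pt "0.28 -0.03 0 0 0 -0.015 0.5" --pt "0.41 -0.06 0 0 0 -0.024 0.5" --pt "0.54 -0.09 0 0 0 -0.024 0.5" --pt "0.67 -0.12 0.1 0 0 -0.024 0.5" --pt "0.8 -0.15 0.2 0 0 -0.024 0.5" --pt "0.92 -0.165 0.3 0 0 -0.024 0.5" --pt "1 -0.165 0.4 0 0 -0.024 0.5" --pt "1 -0.165 0.49 0 0 -0.024 0.5" --pt "1 -0.165 0.49 0 0 -0.024 0.5" --pt "1 -0.165 0.49 0 0 -0.024 0.5"

```text
time_s: 16.4
tool_pos: [0.467, -0.2598, 0.1508]
tool_rot: [180.0, 0.0, -168.6]
force: [1.2, 0.0, 0.1]
grip_width: 0.0495
grasp_force: 10.0
```

```bash
python3 - <<'E'
from h import *
go([.460,-.260,.0405],11.5)
E
```

```text
shift [0.0348 0.0061 0.5515] turn [ 0.      0.0003 -0.0008] rot [ 1.8000e+02  3.0000e-02 -1.6857e+02] pos [ 0.467  -0.2598  0.1508]
```

Descend in front of the mouth, then check with the side camera.

Call:
apply_moves --pt "0.035 0.006 0.08 0 0 0 0.5" --pt "0.035 0.006 0.2 0 0 0 0.5" --pt "0.035 0.006 0.33 0 0 0 0.5" --pt "0.035 0.006 0.44 0 0 0 0.5" --pt "0.035 0.006 0.52 0 0 0 0.5" --pt "0.035 0.006 0.551 0 0 0 0.5" --pt "0.035 0.006 0.551 0 0 0 0.5" --pt "0.035 0.006 0.551 0 0 0 0.5"

```text
time_s: 17.2
tool_pos: [0.461, -0.2606, 0.0413]
tool_rot: [-179.9, 0.1, -168.6]
force: [0.6, 0.5, -0.3]
grip_width: 0.0496
grasp_force: 10.0
```

```bash
python3 - <<'E'
from h import *
s=env.get_obs(); print(s['tool_pos'],s['tool_rot'],s['force'])
c,im=snap('side','s3.png')
th=np.radians(11.5); ex=np.array([np.cos(th),np.sin(th),0]); ey=np.array([-ex[1],ex[0],0])
T=np.array(s['tool_pos']); zc=T[2]+.0197
o=np.array([230,190]); k=5
a=cv2.resize(im[190:310,300-70:300+90],None,fx=k,fy=k,interpolation=cv2.INTER_CUBIC)
def dot(P,col):
    p=(pix(c,P)-o+.5)*k; cv2.circle(a,tuple(int(v) for v in p),3,col,-1); return p.round()
base=np.array([T[0],T[1],zc])
for q in (.095,-.015):
    for w in (-.025,.025): print('card',q,w,dot(base+q*ex+w*ey,(255,0,0)))
M=np.array([.5738,-.2370,.055])
for w in (-.027,.027): print('mouth',w,dot(M+w*ey,(0,200,0)))
for w in (-.065,.065): dot(M+w*ey-[0,0,.055],(255,0,255))
cv2.imwrite('pics/s3c.png',a[:,:,::-1])
E
```

```text
[ 0.46103912 -0.2606361   0.04131874] [-1.79934712e+02  1.02126999e-01 -1.68568261e+02] [ 0.57100119  0.47455107 -0.25166852]
card 0.095 -0.025 [634. 430.]
card 0.095 0.025 [586. 347.]
card -0.015 -0.025 [305. 489.]
card -0.015 0.025 [275. 400.]
mouth -0.027 [692. 437.]
mouth 0.027 [638. 348.]
```

View pics/s3c.png

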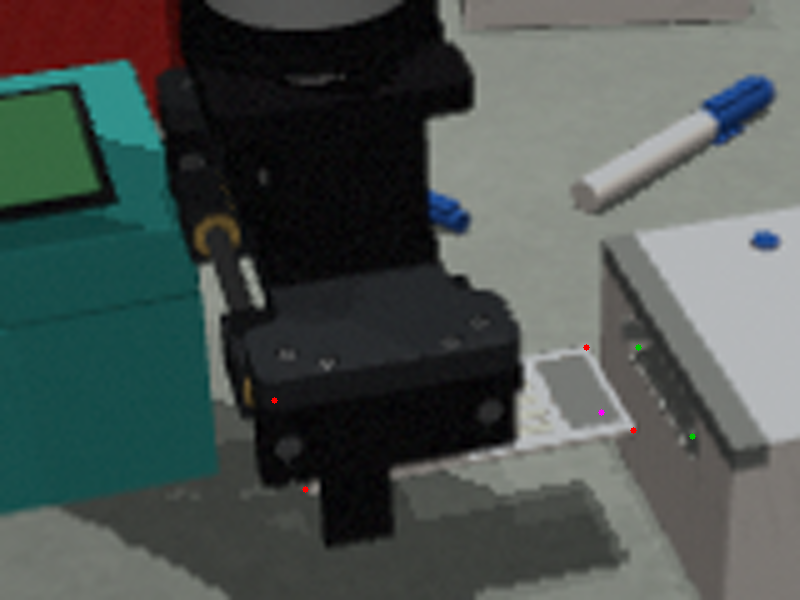

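The picture shows the card level, its end at crop (585,347)-(633,430) matching prediction. The slot at (640,345)-(695,445) matches the computed mouth. Inserting.

Call:
apply_moves --pt "-0.03 0.002 0.003 0 0 0 0.5" --pt "-0.06 0.003 0.003 0 0 0 0.5" --pt "-0.09 0.003 0.003 0 0 0 0.5" --pt "-0.115 0.003 0.003 0 0 0 0.5" --pt "-0.135 0.003 0.003 0 0 0 0.5" --pt "-0.155 0.003 0.003 0 0 0 0.5" --pt "-0.155 0.003 0.003 0 0 0 0.5"

```text
time_s: 17.95
tool_pos: [0.4903, -0.2535, 0.0393]
tool_rot: [180.0, -0.0, -168.6]
force: [-0.5, -0.4, -0.5]
grip_width: 0.0494
grasp_force: 10.0
```

Call:
apply_moves --pt "-0.015 0 0 0 0 0 0.5" --pt "-0.03 0 0 0 0 0 0.5" --pt "-0.045 0 0 0 0 0 0.5" --pt "-0.06 0 0 0 0 0 0.5" --pt "-0.075 0 0 0 0 0 0.5" --pt "-0.075 0 0 0 0 0 0.5"

```text
time_s: 18.55
tool_pos: [0.5057, -0.2506, 0.0396]
tool_rot: [-180.0, 0.1, -168.6]
force: [0.8, -2.4, 0.2]
grip_width: 0.0497
grasp_force: 10.0
```

Call:
apply_moves --pt "0 0 0 0 0 0.004 0.5" --pt "0 0 0 0 0 0.006 0.5" --pt "0 0 0 0 0 0.006 0.5"

```text
time_s: 18.85
tool_pos: [0.5048, -0.2502, 0.0394]
tool_rot: [180.0, -0.0, -169.1]
force: [-0.3, -0.3, -1.0]
grip_width: 0.0496
grasp_force: 10.0
```

Call:
apply_moves --pt "-0.015 0 0 0 0 0 0.5" --pt "-0.03 0 0 0 0 0 0.5" --pt "-0.045 0 0 0 0 0 0.5" --pt "-0.05 0 0 0 0 0 0.5" --pt "-0.05 0 0 0 0 0 0.5"

```text
time_s: 19.35
tool_pos: [0.515, -0.2485, 0.0394]
tool_rot: [180.0, 0.0, -169.1]
force: [0.7, -0.3, -0.2]
grip_width: 0.0495
grasp_force: 10.0
```

Call:
apply_moves --pt "-0.015 0 0 0 0 0 0.5" --pt "-0.03 0 0 0 0 0 0.5" --pt "-0.045 0 0 0 0 0 0.5" --pt "-0.06 0 0 0 0 0 0.5" --pt "-0.06 0 0 0 0 0 0.5"

```text
time_s: 19.85
tool_pos: [0.5271, -0.2461, 0.0395]
tool_rot: [-180.0, 0.0, -169.1]
force: [-0.5, 0.7, -0.2]
grip_width: 0.0495
grasp_force: 10.0
```

Call:
apply_moves --pt "-0.01 0 0 0 0 0 0.5" --pt "-0.02 0 0 0 0 0 0.5" --pt "-0.03 0 0 0 0 0 0.5" --pt "-0.04 0 0 0 0 0 0.5" --pt "-0.045 0 0 0 0 0 0.5" --pt "-0.045 0 0 0 0 0 0.5"

```text
time_s: 20.45
tool_pos: [0.5355, -0.2446, 0.0395]
tool_rot: [180.0, 0.0, -169.1]
force: [0.4, 0.2, 0.0]
grip_width: 0.0496
grasp_force: 10.0
```

Call:
apply_moves --pt "-0.005 0 0 0 0 0 0.5" --pt "-0.01 0 0 0 0 0 0.5" --pt "-0.01 0 0 0 0 0 0.5"

```text
time_s: 20.75
tool_pos: [0.5375, -0.2442, 0.0395]
tool_rot: [180.0, 0.0, -169.1]
force: [0.1, 0.1, -0.1]
grip_width: 0.0496
grasp_force: 10.0
```

Call:
apply_moves --pt "-0.004 0 0 0 0 0 0.5" --pt "-0.007 0 0 0 0 0 0.5" --pt "-0.007 0 0 0 0 0 0.5"

```text
time_s: 21.05
tool_pos: [0.5388, -0.244, 0.0395]
tool_rot: [180.0, 0.0, -169.1]
force: [-0.0, 0.7, -0.4]
grip_width: 0.0495
grasp_force: 10.0
```

Call:
apply_moves --pt "-0.004 0 0 0 0 0 0.5" --pt "-0.007 0 0 0 0 0 0.5" --pt "-0.007 0 0 0 0 0 0.5"

```text
time_s: 21.35
tool_pos: [0.5389, -0.2439, 0.039]
tool_rot: [180.0, -0.1, -169.1]
force: [-3.1, 0.5, -0.2]
grip_width: 0.0499
grasp_force: 10.0
```

Call:
apply_moves --pt "-0.003 0 0 0 0 0 0.5" --pt "-0.005 0 0 0 0 0 0.5" --pt "-0.005 0 0 0 0 0 0.5"

```text
time_s: 21.65
tool_pos: [0.5389, -0.2439, 0.0387]
tool_rot: [179.9, -0.2, -169.1]
force: [-6.4, -0.9, -0.0]
grip_width: 0.0495
grasp_force: 10.0
```

Call:
apply_moves --pt "-0.003 0 0 0 0 0 0.5" --pt "-0.005 0 0 0 0 0 0.5" --pt "-0.005 0 0 0 0 0 0.5"

```text
time_s: 21.95
tool_pos: [0.539, -0.2439, 0.0384]
tool_rot: [179.9, -0.3, -169.2]
force: [-7.7, -0.5, -0.6]
grip_width: 0.0493
grasp_force: 10.0
```

Call:
apply_moves --pt "0.006 0 0 0 0 0 0.5" --pt "0.012 0 0 0 0 0 0.5" --pt "0.012 0 0.003 0 0 0 0.5" --pt "0.012 0 0.003 0 0 0 0.5"

```text
time_s: 22.35
tool_pos: [0.539, -0.244, 0.0386]
tool_rot: [180.0, -0.1, -169.1]
force: [-4.8, -1.4, -0.6]
grip_width: 0.0497
grasp_force: 10.0
```

```bash
python3 - <<'E'
from h import *
s=env.get_obs(); print(s['tool_pos'],s['force'])
rects('wrist','card_center',.058,[.54,-.24],'w8.png',.06)
c,im=rects('side','card_center',.058,[.55,-.24],'s4.png',.08)
cv2.imwrite('pics/s4c.png',cv2.resize(im[190:310,230:390],None,fx=5,fy=5,interpolation=cv2.INTER_CUBIC)[:,:,::-1])
E
```

```text
[ 0.53903703 -0.2439576   0.03862883] [-4.77299347 -1.3772103  -0.59164432]
card_center 0.98 [ 0.5489 -0.2425] [0.0508 0.0497] 11.71 [[0.5188999772071838, -0.22339999675750732], [0.5289999842643738, -0.2720000147819519], [0.5788000226020813, -0.26170000433921814], [0.5687000155448914, -0.21310000121593475]]
```

Call:
apply_moves --pt "0.004 0 0 0 0 0 0.5" --pt "0.004 0 0 0 0 0 0.5" --pt "0.004 0 0 0 0 0 0.62" --pt "0.004 0 0 0 0 0 0.7" --pt "0.004 0 0 0 0 0 1" --pt "0.004 0 0 0 0 0 1" --pt "0.004 0 0 0 0 0 1" --pt "0.004 0 0 0 0 0 1"

```text
time_s: 23.35
tool_pos: [0.5391, -0.244, 0.0389]
tool_rot: [-180.0, 0.0, -169.1]
force: [0.2, 0.1, 0.1]
grip_width: 0.0835
grasp_force: 0.0
```

```bash
python3 - <<'E'
from h import *
s=env.get_obs(); print(s['tool_pos'],s['force'],s['grip_width'])
rects('wrist','card_center',.058,[.54,-.24],'w9.png',.06)
E
```

```text
[ 0.53910735 -0.2439534   0.03894951] [0.23670981 0.05993285 0.05037634] 0.08351523407919778
card_center 0.69 [ 0.5507 -0.2426] [0.0591 0.0494] 12.43 [[0.5164999961853027, -0.2248000055551529], [0.5271000266075134, -0.27300000190734863], [0.5848000049591064, -0.26030001044273376], [0.5741999745368958, -0.21209999918937683]]
```

Call:
apply_moves --pt "0 0 0 0 0 0 1" --pt "0 0 -0.1 0 0 0 1" --pt "0 0 -0.25 0 0 0 1" --pt "0 0 -0.45 0 0 0 1" --pt "0 0 -0.65 0 0 0 1" --pt "0 0 -0.65 0 0 0 1" --pt "0 0 -0.65 0 0 0 1"

```text
time_s: 24.15
tool_pos: [0.5395, -0.2442, 0.1699]
tool_rot: [-180.0, 0.1, -169.1]
force: [-0.1, 0.4, 0.2]
grip_width: 0.087
grasp_force: 0.0
```

```bash
python3 - <<'E'
from h import *
rects('wrist','card_center',.056,[.54,-.24],'w10.png',.06)
c,im=snap('side','s5.png')
a=cv2.resize(im[190:310,230:390],None,fx=5,fy=5,interpolation=cv2.INTER_CUBIC)
th=np.radians(11.5); ex=np.array([np.cos(th),np.sin(th),0]); ey=np.array([-ex[1],ex[0],0])
for w in (-.025,.025):
  for z in (.058,.052):
    p=(pix(c,np.array([.5240,-.2477,z])+w*ey)-[230,190]+.5)*5; cv2.circle(a,tuple(int(v) for v in p),3,(255,0,0) if z>.055 else (0,200,0),-1); print(p)
cv2.imwrite('pics/s5c.png',a[:,:,::-1])
E
```

```text
card_center 0.69 [ 0.5508 -0.2421] [0.054  0.0509] 10.94 [[0.5194000005722046, -0.2222999930381775], [0.5291000008583069, -0.27219998836517334], [0.582099974155426, -0.2619999945163727], [0.5724999904632568, -0.21199999749660492]]
[544.18445602 453.61608298]
[544.0800623  468.23200259]
[501.24035589 368.74402705]
[501.32461271 382.94729387]
```

View pics/s5c.png

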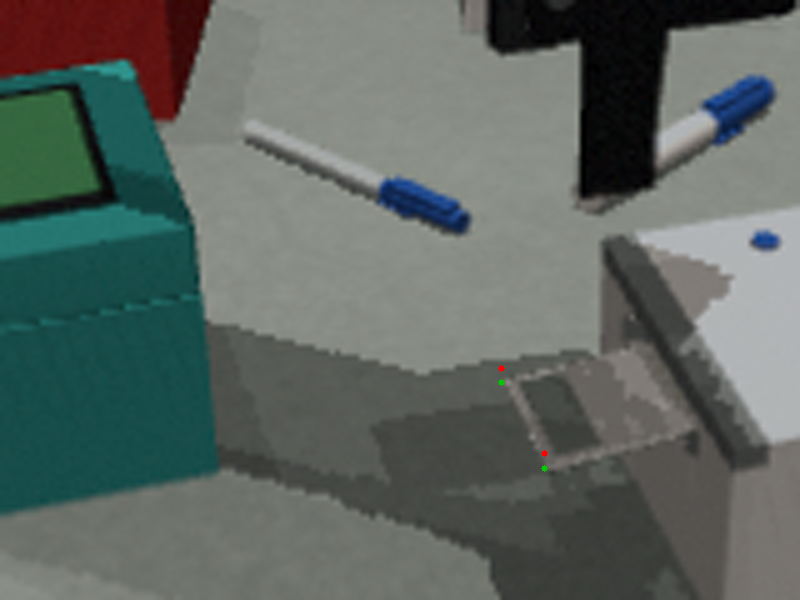

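The card sits in the slot: its outer end is at crop (505,383)-(548,468), matching the position at firm contact with the stop and drooping only slightly. The gripper is clear of it.

```bash
python3 -c "
from cell import env
print(env.sign_off())"
```

```text
the job is handed in; nothing more can be done
None
```

The job is handed in: I slid the card out of the step, pinched its overhanging end and pushed it into the white reader's slot until it met a rigid stop at about 8 N. It is now released, its outer end drooping slightly, with the gripper clear. My camera estimate put the stop about 3 mm further in, but that is close to camera error, so I take the card as fully home.

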